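Shut the lids of a curved filter rack with one stroke of the fingertips

ROBOT

A 6-joint arm with a two-finger parallel gripper is mounted at the origin on the work surface. World frame = base frame: x ahead of the robot, y to its left, z up, the work surface at z = 0. Lengths are in m, angles in rad, forces in N, time in s.
With the tool pointing down it reaches from about 0.375 to 0.9 m from the base axis. Payload 3.1 kg.
Tool frame: the origin (TCP) lies at the very end of the fingers, on their centre line; the grasp point (between the pads) lies 19 mm behind it; z points along the fingers, y is the direction in which the jaws open and shut (so a half turn about z gives the same grasp; the last joint's range is limited). The gripper opens to 85 mm and grips with 20 to 120 N. Pads are 22 mm wide; open, the fingers measure 114 mm over their backs; the gripper's body (76 mm by 85 mm) begins 54 mm behind the grasp point. The pads swing forward as they close: fully open they stand 13 mm farther back than shut.
Start: joints at [-1.514, 0.527, 1.433, -0, 1.181, -0.178], TCP at [0.145, -0.608, 0.211] pointing down, gripper open.
Joint ranges: [-3.08, 3.08], [-0.75, 2.2], [0.22, 2.44], [-1.43, 4.57], [0, 2.65], [-2.85, 2.85]. Speed limits (rad/s): [2.79, 2.79, 3.14, 3.14, 3.14, 3.14].

INTERFACE

Orientations are given as a unit quaternion [x, y, z, w].
In Python, from station import manip gives the robot as it stands. The module is installed in compiled form; this text tells all that it offers.
- The arm moves only by the tool send_rows, never from a script. Its argument "commands" is a list of rows, each an object with "delta_pos": the shift along the world's x, y, z in cm, a list of three; "yaw": the turn about the world's z in rad. A call has 1 to 10 rows; each row shifts and turns the pose as measured when the row begins; what a row does not reach is not made up. A row lasts 1/8 s, in which the tool goes at most 62.5 mm and 10.7 degrees, less where a joint would pass 70% of its speed; a pose out of reach is approached as far as the arm can. A call is refused whole if a number of a shift passes 6.25 or a number of a turn 0.188, either way. A call with a gripper value outside its range is refused whole. "grip" is the closure, from -1 (fully open) to 1 (shut), set as the call begins (left out, the last holds). The fingers move at their own pace and stop on an object; "force" is the grip in N (left out, the last holds). Time passes only in rows, so rows that do not move let the fingers close. It gives the time, the measured TCP pose, the force and the opening at its end, in the units of the state.
- manip.sense(): the state, without advancing time (a new reading comes with each control period).
- manip.snapshot(name): name is "side" or "top"; returns the picture (400x640x3 uint8, blue, green, red); there is no depth.
- manip.get_calibration(name): a dict with "fx", "fy", "cx", "cy" (pixels), "dist_coeffs" ([k1, k2, p1, p2, k3] as OpenCV has them; the pictures are not rectified), "world_to_cam" (4x4, takes a point from world to camera coordinates). Camera axes: x right, y down, z forward; pixel columns grow to the right and rows downward; lengths in m; the calibration is good to about 2 mm. A picture is of the moment at which its call begins. get_calibration takes no time and is no camera call.
- manip.sign_off(): hands the job in, once; it reports no verdict.
The state is a dict: "t": time; "q": joint angles; "qd": joint speeds; "tau": joint torques, N m; "tcp_pos": TCP position; "tool_rot": TCP orientation; "force": force on the tool from outside, world axes, zero at the start; "ft_torque": the same for the moment, N m; "finger_gap": opening from 0.0 (shut) to 1.0 (fully open).
Only numpy, scipy, OpenCV 4.12 (cv2) and the standard library are available. Lean on these libraries where they do the work, as an engineer would, in place of code of your own. Each camera call takes 0.05 s, during which the arm holds its last target. There are 200 camera calls.

TASK

Run your fingertips lightly along the curved row of the filter rack, from the end with the wire handle to the other end, so that the five open lids go over one after another and every one lies fully shut on its cup. Touch gently: do not lean on the rack, lift it or shove it out of its place, do not pick anything up, and leave the other things on the bench alone.

Things in the scene. Friction and masses are not known exactly. Their poses are not given: they have to be found in the camera images.
- rack: Loose curved aluminium rack, 1.4 kg: five open cups 44 x 40 mm, 46 mm apart, on a base 56 mm wide; flat wire handle (12 mm high) at one end, reaching 70 mm past cup 0's centre. Origin: on the table under cup 2, the middle one. z up, y along the row to the handle end, x away from the arc's centre (x -250 mm, on the robot's side). Cup i: (2-i) x 0.184 rad about it, from x to y, radius 250 mm.
- cup0 (a point): Point on the rack, fixed: centre of the top face that lid 0 has when shut, 33 mm above the table, in the middle of cup 0 (the cup at the handle end). Axes as the rack's.
- cup1 (a point): Point on the rack, fixed: centre of the top face that lid 1 has when shut, 33 mm above the table, in the middle of cup 1. Axes as the rack's.
- cup2 (a point): Point on the rack, fixed: centre of the top face that lid 2 has when shut, 33 mm above the table, in the middle of cup 2. Axes as the rack's.
- cup3 (a point): Point on the rack, fixed: centre of the top face that lid 3 has when shut, 33 mm above the table, in the middle of cup 3. Axes as the rack's.
- cup4 (a point): Point on the rack, fixed: centre of the top face that lid 4 has when shut, 33 mm above the table, in the middle of cup 4 (the cup at the end without a handle). Axes as the rack's.
- lid0 (a joint): Lid of cup 0: plain grey plate 40 x 39 x 3 mm, hinged across the row 20 mm from the cup's centre, on the handle side, 31.5 mm above the table. Rad: 0 shut flat (a stop), 1.57 upright (72 mm above the table), more leans towards the handle (most 2.2). Starts at 1.4 to 2.0; friction (0.2 N at its free edge) keeps it where it is left. Pushed away from the handle it goes over and shuts.
- lid1 (a joint): Lid of cup 1: plain grey plate 40 x 39 x 3 mm, hinged across the row 20 mm from the cup's centre, on the handle side, 31.5 mm above the table. Rad: 0 shut flat (a stop), 1.57 upright (72 mm above the table), more leans towards the handle (most 2.2). Starts at 1.4 to 2.0; friction (0.2 N at its free edge) keeps it where it is left. Pushed away from the handle it goes over and shuts.
- lid2 (a joint): Lid of cup 2: plain grey plate 40 x 39 x 3 mm, hinged across the row 20 mm from the cup's centre, on the handle side, 31.5 mm above the table. Rad: 0 shut flat (a stop), 1.57 upright (72 mm above the table), more leans towards the handle (most 2.2). Starts at 1.4 to 2.0; friction (0.2 N at its free edge) keeps it where it is left. Pushed away from the handle it goes over and shuts.
- lid3 (a joint): Lid of cup 3: plain grey plate 40 x 39 x 3 mm, hinged across the row 20 mm from the cup's centre, on the handle side, 31.5 mm above the table. Rad: 0 shut flat (a stop), 1.57 upright (72 mm above the table), more leans towards the handle (most 2.2). Starts at 1.4 to 2.0; friction (0.2 N at its free edge) keeps it where it is left. Pushed away from the handle it goes over and shuts.
- lid4 (a joint): Lid of cup 4: plain grey plate 40 x 39 x 3 mm, hinged across the row 20 mm from the cup's centre, on the handle side, 31.5 mm above the table. Rad: 0 shut flat (a stop), 1.57 upright (72 mm above the table), more leans towards the handle (most 2.2). Starts at 1.4 to 2.0; friction (0.2 N at its free edge) keeps it where it is left. Pushed away from the handle it goes over and shuts.
- weight: Bystander: steel 200 g weight with a knob, 32 mm across, 54 mm tall, inside the bow of the rack. Origin: centre of its underside.
- jar: Bystander: small amber glass jar, 38 mm across, 45 mm tall, inside the bow of the rack. Origin: centre of its underside.
- dish: Bystander: shallow aluminium weighing dish, 64 mm across, 14 mm tall, beyond the outer side of the rack. Origin: centre of its underside.
- bottle: Bystander: white bottle with a blue cap, 72 mm across, 150 mm tall, to the left. Origin: centre of its underside.
- carton: Bystander: paper carton, 90 x 100 x 70 mm, to the left. Origin: centre of its underside.
- screwdriver: Bystander: screwdriver lying to the right. Origin at its underside.
- mug: Bystander: white mug, 76 mm across, 90 mm tall, to the right. Origin: centre of its underside.

How it is judged:
On the way, in this order (a step that is already met when the one before it is completed fails the run):
1. lid 0 has been swung over (under 0.5 rad), in its turn along the row (value of joint lid0 below 0.5 rad), for 0.05 s.
2. lid 1 has been swung over (under 0.5 rad), in its turn along the row (value of joint lid1 below 0.5 rad), for 0.05 s.
3. lid 2 has been swung over (under 0.5 rad), in its turn along the row (value of joint lid2 below 0.5 rad), for 0.05 s.
4. lid 3 has been swung over (under 0.5 rad), in its turn along the row (value of joint lid3 below 0.5 rad), for 0.05 s.
5. lid 4 has been swung over (under 0.5 rad), in its turn along the row (value of joint lid4 below 0.5 rad), for 0.05 s.
At the end, for the whole second after the job is handed in: All five lids are shut to within 0.16 rad (free edge within about 6 mm of the cup), the rack stands flat, at rest, within 25 mm of where it was, and no bystander has moved more than 30 mm (value of joint each of lid0, lid1, lid2, lid3, lid4 below 0.16 rad and distance of rack from where it was at the start of the episode below 0.025 m and angle between rack's own z axis and vertical below 0.03 rad and linear speed of rack below 0.01 m/s and distance of each of weight, jar, dish, bottle, carton, screwdriver, mug from where it was at the start of the episode below 0.03 m); the robot touches nothing.
It fails at once if the fingers press on the rack or its lids with more than 35 N (contact force between the fingers and rack above 35 N).
It fails at once if the rack is lifted by more than 10 mm or tipped (height (world z) of rack above 0.01 m or angle between rack's own z axis and vertical above 0.1 rad).
It fails at once if the rack is shoved more than 40 mm (distance of rack from where it was at the start of the episode above 0.04 m).
It fails at once if a bystander is moved by more than 30 mm or lifted by more than 15 mm (height (world z) of any of weight, jar, dish, bottle, carton, screwdriver, mug above 0.015 m or distance of any of weight, jar, dish, bottle, carton, screwdriver, mug from where it was at the start of the episode above 0.03 m).
It also fails if it takes over 35 s, if anything falls off the work surface, if the arm or the gripper's body presses on something with over 40 N, if the wrist force passes 120 N, or if a joint passes its speed limit or range.

## Working session

There is one attempt and no reset: what is moved stays moved. The work goes in short steps, Python scripts to look and compute and a tool call to move; the robot and the scene stay as the last step left them, time stands still between calls to the robot, and variables do not carry over. Pictures are saved under pics/ and viewed, about 8 in all and at most 12, crops included, and the job is handed in when it is done.

Besides the shell and the picture viewer there is one more tool, called after "Request:" as name([rows], argument=value, ...), one row to a line, values as JSON. send_rows: Moves the arm, as the interface text tells. Its arguments: {"type":"object","properties":{"commands":{"type":"array","items":{"type":"object","properties":{"delta_pos":{"type":"array","items":{"type":"number"}},"yaw":{"type":"number"}}}},"grip":{"type":"number"},"force":{"type":"number"}},"required":["commands"]}

```bash
mkdir -p pics
python3 - <<'E'
from station import manip
import cv2,numpy as np
for n in("top","side"):
    cv2.imwrite(f"pics/{n}0.png",manip.snapshot(n)); c=manip.get_calibration(n)
    print(n,c["fx"],c["cx"],c["cy"],c["dist_coeffs"]); W=np.array(c["world_to_cam"]); print(-W[:3,:3].T@W[:3,3],W[2,:3])
print(manip.sense())
E
```

```text
top 395.94408509287064 319.0832166584786 198.14109113556506 [-0.02806778  0.          0.          0.          0.        ]
[0.47210906 0.08496483 1.11574634] [ 0.09819215 -0.02743886 -0.99478913]
side 370.0314315529643 323.2025548124263 197.00588321393818 [-0.0328802  0.         0.         0.         0.       ]
[0.14046368 0.86809892 0.6483746 ] [ 0.39058503 -0.73685915 -0.5517988 ]
{'t': 0.1, 'q': array([-1.51450254e+00,  5.28382220e-01,  1.43377480e+00,  2.55864510e-05,
        1.18140393e+00, -1.78497322e-01]), 'qd': array([ 0.00129717, -0.00347408, -0.00306284, -0.00110892, -0.00016958,
        0.00181788]), 'tau': array([-2.14757756e-04, -4.43304598e+01, -1.78586805e+01, -1.36692361e-04,
        3.88430228e-03,  2.01822439e-05]), 'tcp_pos': array([ 0.14539854, -0.60714964,  0.20972577]), 'tool_rot': array([ 9.93117142e-01,  1.17121195e-01,  7.19044273e-05, -9.81588912e-04]), 'force': array([0.91035743, 1.11674179, 0.42804072]), 'ft_torque': array([ 0.05087077, -0.04294925, -0.01250513]), 'finger_gap': 1.0046811469510555}
```

View pics/top0.png

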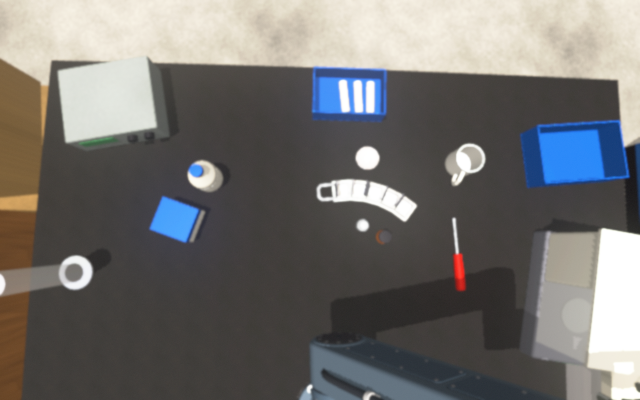

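View pics/side0.png

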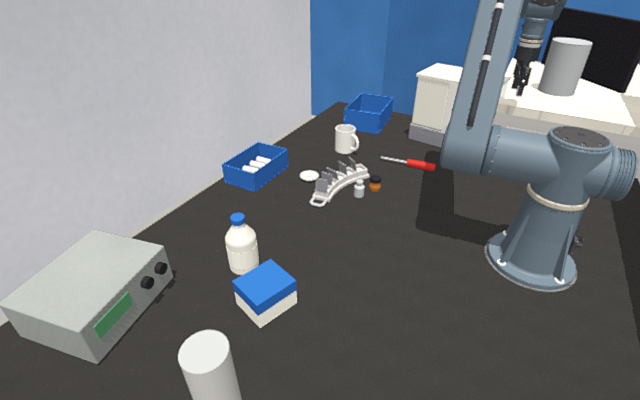

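The top view shows the rack bow from the handle (about 320,192) to the far end (about 410,212). The dish is at (367,158), the weight at (362,225) and the jar at (383,237). I'll enlarge both views and grid the top one.

```bash
cat > h.py <<'E'
from station import manip
import cv2,numpy as np
def cal(n):
    c=manip.get_calibration(n);K=np.array([[c["fx"],0,c["cx"]],[0,c["fy"],c["cy"]],[0,0,1]]);return K,np.array(c["dist_coeffs"]),np.array(c["world_to_cam"])
def px(n,P):
    K,d,W=cal(n);return cv2.projectPoints(np.array(P,float).reshape(-1,3),cv2.Rodrigues(W[:3,:3])[0],W[:3,3],K,d)[0][:,0]
def ray(n,uv,z):
    K,d,W=cal(n);q=cv2.undistortPoints(np.array(uv,float).reshape(-1,1,2),K,d)[:,0]
    D=np.c_[q,np.ones(len(q))]@W[:3,:3];o=-W[:3,:3].T@W[:3,3];return o+D*((z-o[2])/D[:,2])[:,None]
def crop(n,im,b,s):
    x0,y0,x1,y1=b;return cv2.resize(im[y0:y1,x0:x1],None,fx=s,fy=s,interpolation=cv2.INTER_CUBIC)
def rack(x,y,a):  # world of rack points (r: list of local xyz)
    R=np.array([[np.cos(a),-np.sin(a),0],[np.sin(a),np.cos(a),0],[0,0,1]]);return lambda L:np.array(L,float)@R.T+[x,y,0]
E
python3 - <<'E'
from h import *
a=cv2.imread("pics/top0.png");b=cv2.imread("pics/side0.png")
A=crop("t",a,(310,140,430,250),6.5);B=crop("s",b,(290,140,390,215),7.8)
cv2.imwrite("pics/ct.png",A);cv2.imwrite("pics/cs.png",B)
g=cv2.cvtColor(a,cv2.COLOR_BGR2GRAY);m=(g>90).astype(np.uint8);n,l,s,c=cv2.connectedComponentsWithStats(m)
for i in range(1,n):
    if s[i,4]>20 and 300<c[i][0]<440 and 140<c[i][1]<250: print(s[i],c[i],ray("top",c[i],0.02))
E
```

```text
[354 145  27  26 536] [367.07462687 157.64552239] [[ 0.69851361 -0.07815638  0.02      ]]
[ 316  178  102   45 2321] [368.54200776 195.69711331] [[ 0.59063137 -0.08337429  0.02      ]]
[355 218  15  15 173] [362.12716763 224.79190751] [[ 0.50902823 -0.06633863  0.02      ]]
[380 232   6  11  41] [382.65853659 237.17073171] [[ 0.47607837 -0.12389787  0.02      ]]
```

View pics/ct.png

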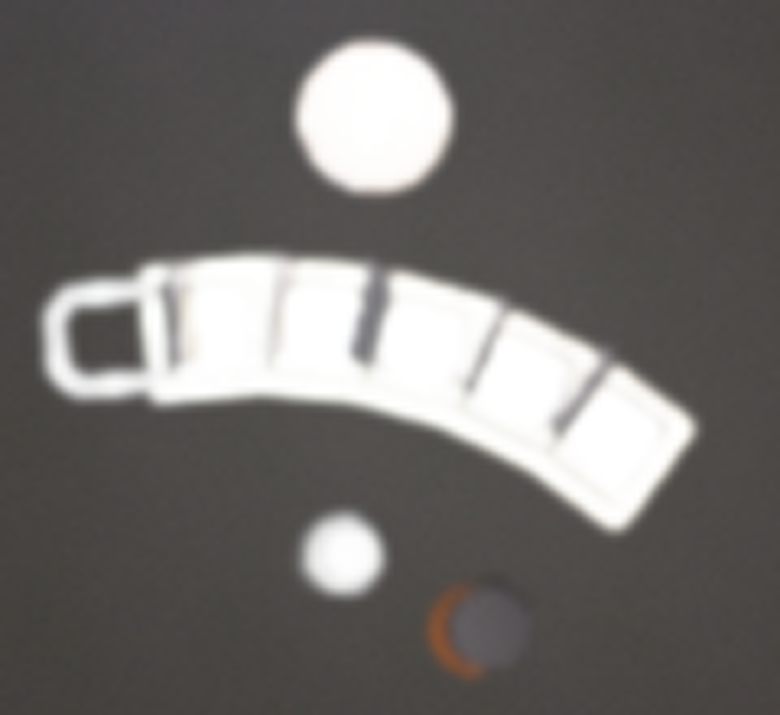

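View pics/cs.png

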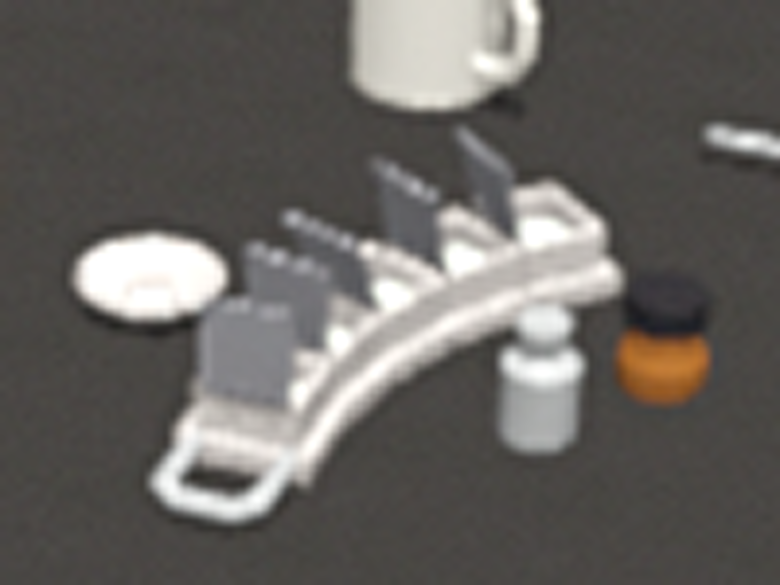

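Top crop: the handle is at the left with the lids as dark lines, standing or leaning. The base corners at the far end are (417,205) and (405,222), and the handle tip is (316.6,192). In the side crop all five lids are open and lid 0 is nearest the handle. Next I fit circles of the known radii to the base outline.

```bash
cat > fit.py <<'E'
from h import *
from scipy.optimize import least_squares
def fit(im,z=0.008,lo=-0.14,hi=-0.03):
    g=cv2.cvtColor(im,cv2.COLOR_BGR2GRAY);m=(g>110).astype(np.uint8)
    cs=[c for c in cv2.findContours(m,0,1)[0] if 290<c[:,0,0].mean()<430 and 165<c[:,0,1].mean()<215]
    c=max(cs,key=cv2.contourArea)[:,0].astype(float);P=ray("top",c,z)[:,:2]
    C=np.array([.35,-.12])
    for k in range(4):
        d=np.hypot(*(P-C).T);th=np.arctan2(*(P-C).T[::-1]);
        t=th-np.median(th);s=(abs(th-np.mean([th.min(),th.max()-.2]))<.38)
        r=np.where(d>.25,.278,.222);s&=abs(d-r)<(.03 if k==0 else .012)
        C=least_squares(lambda x:np.hypot(*(P[s]-x).T)-r[s],C,loss="soft_l1",f_scale=.002).x
    res=np.hypot(*(P[s]-C).T)-r[s]
    return C,P,res,r[s]
if __name__=="__main__":
    C,P,res,r=fit(cv2.imread("pics/top0.png"))
    print("C",C,len(res),res.std(),res[r>.25].mean(),res[r<.25].mean())
    uv=dict(outR=(417.2,205.2),inR=(404.7,221.8),tip=(316.6,192.3),outL=(331.7,181.2),inL=(333.8,201.8))
    for k,v in uv.items():
        p=ray("top",v,.008)[0,:2]-C;print(k,ray("top",v,.008)[0],np.hypot(*p),np.arctan2(p[1],p[0]))
    # lid top edges: outer/inner ends of dark lines
E
python3 fit.py
```

```text
C [ 0.35895363 -0.03861145] 124 0.003854339897468323 0.0023490880763515306 -0.005235219806276632
outR [ 0.56840216 -0.22407721  0.008     ] 0.27976102402955005 -0.7247436056902018
inR [ 0.52058696 -0.18839913  0.008     ] 0.2203671524020793 -0.7473790937631319
tip [0.59779659 0.0617741  0.008     ] 0.25908148913791484 0.3978824676010562
outL [0.63046723 0.01981422 0.008     ] 0.277728630839663 0.2119530297115679
inL [0.57216005 0.01277376 0.008     ] 0.2193112305417888 0.23650124006550993
```

The corner angles give a row span of ±0.48 rad with the mid angle at -0.256. That puts the rack origin at about (0.601, -0.102), consistent with the handle tip. I'll check by overlaying projected points and print the waypoints.

Run:
```python
from h import *
C=np.array([.359,-.0386]);a=-.256
def pt(off,r,z):return [C[0]+r*np.cos(a+off),C[1]+r*np.sin(a+off),z]
def draw(n,b,s):
    im=cv2.imread(f"pics/{n}0.png");A=crop(n,im,b,s)
    def p(P,col):
        u=px(n,P)
        for q in (u+.5-[b[0],b[1]])*s: cv2.circle(A,tuple(int(v) for v in q),3,col,-1)
    for i in range(5):
        o=(2-i)*.184
        p([pt(o,.25,.033)],(0,0,255))
        p([pt(o+.08,.25-.0195,.0315),pt(o+.08,.25+.0195,.0315)],(0,200,0))
    p([pt(.48,.278,.008),pt(.48,.222,.008),pt(-.48,.278,.008),pt(-.48,.222,.008),pt(.641,.26,.006)],(255,0,0))
    return A
A=draw("top",(310,160,430,230),6.5);B=draw("side",(290,140,390,215),6.5)
h=max(A.shape[0],B.shape[0])
cv2.imwrite("pics/ov.png",np.vstack([A,cv2.copyMakeBorder(B,0,0,0,A.shape[1]-B.shape[1],0)])[:,:].astype(np.uint8)) 
im=cv2.imread("pics/ov.png");cv2.imwrite("pics/ov.png",cv2.resize(im,None,fx=.62,fy=.62,interpolation=cv2.INTER_AREA));print(im.shape)
for o in np.arange(.64,-.45,-.0736): P=pt(o,.25,.038);print(round(o,3),np.round(P,4),"yaw",round(a+o,3))
```

```text
(943, 780, 3)
0.64 [0.5908 0.0551 0.038 ] yaw 0.384
0.566 [0.5971 0.0378 0.038 ] yaw 0.31
0.493 [0.602 0.02  0.038] yaw 0.237
0.419 [0.6057 0.002  0.038 ] yaw 0.163
0.346 [ 0.608  -0.0162  0.038 ] yaw 0.09
0.272 [ 0.609  -0.0346  0.038 ] yaw 0.016
0.198 [ 0.6086 -0.053   0.038 ] yaw -0.058
0.125 [ 0.6069 -0.0713  0.038 ] yaw -0.131
0.051 [ 0.6038 -0.0894  0.038 ] yaw -0.205
-0.022 [ 0.5994 -0.1073  0.038 ] yaw -0.278
-0.096 [ 0.5937 -0.1248  0.038 ] yaw -0.352
-0.17 [ 0.5867 -0.1418  0.038 ] yaw -0.426
-0.243 [ 0.5785 -0.1583  0.038 ] yaw -0.499
-0.317 [ 0.5691 -0.1741  0.038 ] yaw -0.573
-0.39 [ 0.5586 -0.1892  0.038 ] yaw -0.646
```

View pics/ov.png

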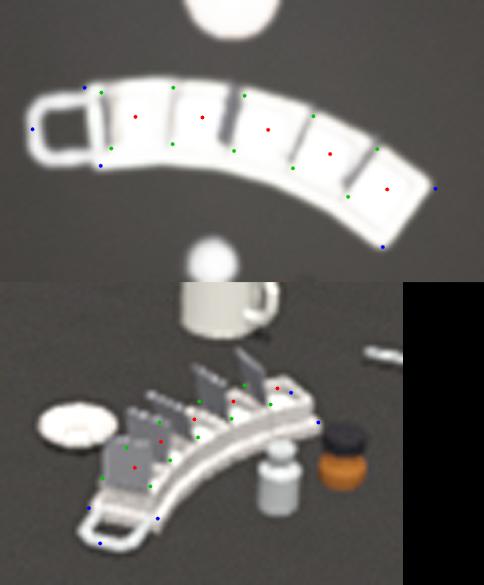

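Request:
send_rows([
  {"delta_pos": [3.4, 5.1, 0]},
  {"delta_pos": [3.4, 5.1, 0]},
  {"delta_pos": [3.4, 5.1, 0]},
  {"delta_pos": [3.4, 5.1, 0]},
  {"delta_pos": [3.4, 5.1, 0]},
  {"delta_pos": [3.4, 5.1, 0]},
], grip=1, force=20)

```text
validation failed for argument at $.co...
```

The overlay agrees in both views. The red cup centres (about 135,117 to 387,189) sit in the cups, and the green hinge ends sit at the bases of the lids. The move call was refused, probably because each row needs a yaw value, so I'm adding it.

Request:
send_rows([
  {"delta_pos": [3.4, 5.1, 0], "yaw": 0},
  {"delta_pos": [3.4, 5.1, 0], "yaw": 0},
  {"delta_pos": [3.4, 5.1, 0], "yaw": 0},
  {"delta_pos": [3.4, 5.1, 0], "yaw": 0},
  {"delta_pos": [3.4, 5.1, 0], "yaw": 0},
  {"delta_pos": [3.4, 5.1, 0], "yaw": 0},
], grip=1.0, force=20.0)

```text
t: 0.85
tcp_pos: [0.2837, -0.3562, 0.2284]
tool_rot: [0.991, 0.107, -0.068, 0.048]
force: [1.5, 0.5, 0.2]
finger_gap: -0.004
```

Request:
send_rows([
  {"delta_pos": [4.0, 5.5, 0], "yaw": 0},
  {"delta_pos": [4.0, 5.5, 0], "yaw": 0},
  {"delta_pos": [4.0, 5.5, 0], "yaw": 0},
  {"delta_pos": [4.0, 5.5, 0], "yaw": 0},
  {"delta_pos": [4.0, 5.5, 0], "yaw": 0},
  {"delta_pos": [4.0, 5.5, 0], "yaw": 0},
  {"delta_pos": [4.0, 5.5, 0], "yaw": 0},
  {"delta_pos": [0, 0, 0], "yaw": 0},
])

```text
t: 1.85
tcp_pos: [0.5415, 0.0036, 0.227]
tool_rot: [0.991, 0.109, -0.067, 0.048]
force: [1.3, -1.8, 0.2]
finger_gap: 0.001
```

Request:
send_rows([
  {"delta_pos": [-4, -5, 0], "yaw": 0},
  {"delta_pos": [-4, -5, 0], "yaw": 0},
  {"delta_pos": [0, 0, 0], "yaw": 0},
])

```text
t: 2.22
tcp_pos: [0.4579, -0.0987, 0.2255]
tool_rot: [0.99, 0.111, -0.069, 0.048]
force: [0.4, -0.2, -0.1]
finger_gap: -0.001
```

```bash
cat > st.py <<'E'
from h import *
from scipy.spatial.transform import Rotation as R
s=manip.sense();M=R.from_quat(s["tool_rot"]).as_matrix()
print(round(s["t"],2),np.round(s["tcp_pos"],4),"zax",np.round(M[:,2],3),"yaw",round(np.arctan2(M[1,0],M[0,0]),3),"F",np.round(s["force"],1),"q",np.round(s["q"],3),"qd",np.abs(s["qd"]).max().round(3))
E
python3 st.py
```

```text
2.23 [ 0.4579 -0.0987  0.2255] zax [-0.126 -0.111 -0.986] yaw 0.217 F [ 0.4 -0.2 -0.1] q [-0.35   0.349  1.724 -0.162  1.155  1.07 ] qd 0.039
```

Request:
send_rows([
  {"delta_pos": [3.3, 4.0, 0], "yaw": 0.04},
  {"delta_pos": [3.3, 4.0, 0], "yaw": 0.04},
  {"delta_pos": [3.3, 4.0, 0], "yaw": 0.04},
  {"delta_pos": [3.3, 4.0, 0], "yaw": 0.04},
  {"delta_pos": [0, 0, -3], "yaw": 0},
  {"delta_pos": [0, 0, -3], "yaw": 0},
  {"delta_pos": [0, 0, -3], "yaw": 0},
  {"delta_pos": [0, 0, 0], "yaw": 0},
  {"delta_pos": [0, 0, 0], "yaw": 0},
])

```text
t: 3.35
tcp_pos: [0.5938, 0.0657, 0.1333]
tool_rot: [0.979, 0.189, -0.064, 0.054]
force: [-0.5, 0.1, 0.2]
finger_gap: -0.002
```

```bash
python3 st.py
```

```text
3.35 [0.5938 0.0657 0.1333] zax [-0.104 -0.129 -0.986] yaw 0.375 F [-0.5  0.1  0.2] q [-0.007  0.638  1.477 -0.144  1.135  1.251] qd 0.012
```

Request:
send_rows([
  {"delta_pos": [-0.2, -0.2, -3], "yaw": 0},
  {"delta_pos": [-0.2, -0.2, -3], "yaw": 0},
  {"delta_pos": [0, 0, -2], "yaw": 0},
  {"delta_pos": [0, 0, -1], "yaw": 0},
  {"delta_pos": [0, 0, 0], "yaw": 0},
])

```text
t: 3.98
tcp_pos: [0.5965, 0.061, 0.0493]
tool_rot: [0.979, 0.188, -0.055, 0.056]
force: [-0.2, -0.3, 0.6]
finger_gap: -0.0
```

Run:
```python
exec(open("st.py").read())
cv2.imwrite("pics/s1.png",crop("s",manip.snapshot("side"),(270,90,400,215),4.5))
```

```text
3.98 [0.5965 0.061  0.0493] zax [-0.088 -0.13  -0.988] yaw 0.373 F [-0.2 -0.3  0.6] q [-0.014  0.749  1.532 -0.161  0.953  1.277] qd 0.02
```

View pics/s1.png

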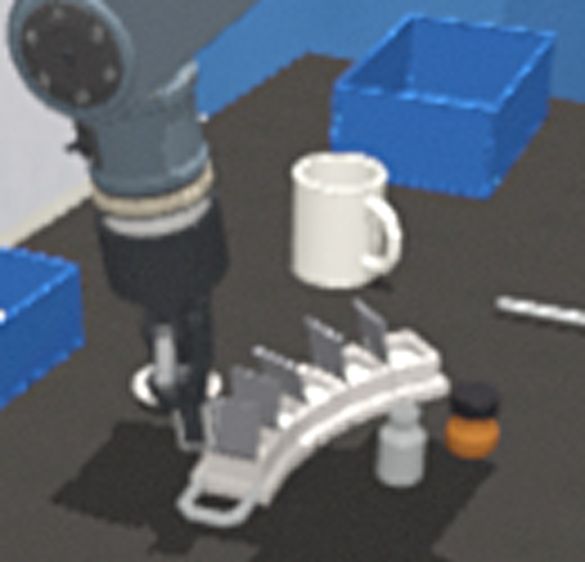

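The finger tip is near (190,445) in the crop, over the handle end and clear of lid 0, which agrees with the measured pose. I'll lower it and begin the sweep.

Request:
send_rows([
  {"delta_pos": [-0.3, -0.2, -0.5], "yaw": 0},
  {"delta_pos": [-0.3, -0.2, -0.5], "yaw": 0},
  {"delta_pos": [0, 0, 0], "yaw": 0},
  {"delta_pos": [0.3, -0.9, 0], "yaw": -0.035},
  {"delta_pos": [0.3, -0.9, 0], "yaw": -0.035},
])

```text
t: 4.65
tcp_pos: [0.5983, 0.0382, 0.0417]
tool_rot: [0.985, 0.152, -0.055, 0.054]
force: [0.6, -0.0, 0.5]
finger_gap: -0.0
```

Request:
send_rows([
  {"delta_pos": [0.2, -0.9, -0.1], "yaw": -0.037},
  {"delta_pos": [0.2, -0.9, -0.1], "yaw": -0.037},
  {"delta_pos": [0.1, -0.9, 0], "yaw": -0.037},
  {"delta_pos": [0.1, -0.9, 0], "yaw": -0.037},
])

```text
t: 5.15
tcp_pos: [0.6054, -0.0013, 0.0395]
tool_rot: [0.994, 0.072, -0.059, 0.05]
force: [-0.3, 1.0, -0.5]
finger_gap: 0.001
```

```bash
python3 st.py
```

```text
5.15 [ 0.6054 -0.0013  0.0395] zax [-0.11  -0.107 -0.988] yaw 0.14 F [-0.3  1.  -0.5] q [-0.123  0.771  1.513 -0.147  0.959  1.394] qd 0.16
```

Request:
send_rows([
  {"delta_pos": [0.12, -0.9, 0], "yaw": -0.035},
  {"delta_pos": [0.1, -0.9, 0], "yaw": -0.035},
  {"delta_pos": [0.05, -0.9, 0], "yaw": -0.035},
  {"delta_pos": [0.0, -0.9, 0], "yaw": -0.035},
])

```text
t: 5.65
tcp_pos: [0.6083, -0.0399, 0.0396]
tool_rot: [0.997, -0.002, -0.062, 0.045]
force: [0.8, -0.0, 0.2]
finger_gap: -0.001
```

Run:
```python
exec(open("st.py").read())
cv2.imwrite("pics/s2.png",crop("s",manip.snapshot("side"),(270,90,400,215),4.5))
```

```text
5.65 [ 0.6083 -0.0399  0.0396] zax [-0.124 -0.09  -0.988] yaw -0.011 F [ 0.8 -0.   0.2] q [-0.19   0.778  1.494 -0.135  0.98   1.467] qd 0.144
```

View pics/s2.png

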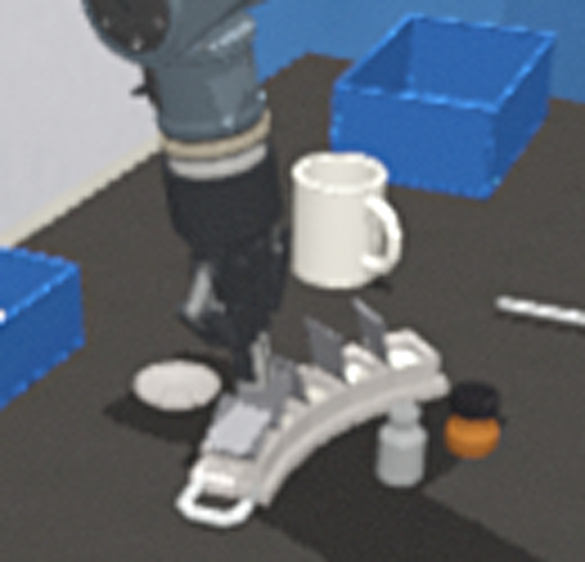

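Lid 0 is down (240,425), the finger is now at lid 1, and the rack hasn't moved. I'll continue slightly lower.

Request:
send_rows([
  {"delta_pos": [-0.03, -0.9, -0.1], "yaw": -0.035},
  {"delta_pos": [-0.05, -0.9, -0.1], "yaw": -0.035},
  {"delta_pos": [-0.08, -0.9, 0], "yaw": -0.035},
  {"delta_pos": [-0.12, -0.9, 0], "yaw": -0.035},
  {"delta_pos": [-0.15, -0.9, 0], "yaw": -0.035},
])

```text
t: 6.32
tcp_pos: [0.6037, -0.0888, 0.0374]
tool_rot: [0.992, -0.096, -0.066, 0.039]
force: [0.9, 0.6, 0.9]
finger_gap: 0.001
```

```bash
python3 st.py
```

```text
6.33 [ 0.6037 -0.0888  0.0374] zax [-0.139 -0.066 -0.988] yaw -0.199 F [0.9 0.6 0.9] q [-0.276  0.784  1.485 -0.121  0.992  1.56 ] qd 0.143
```

On the path (x expected 0.604).

Request:
send_rows([
  {"delta_pos": [-0.2, -0.9, 0], "yaw": -0.036},
  {"delta_pos": [-0.22, -0.9, 0], "yaw": -0.036},
  {"delta_pos": [-0.28, -0.88, 0], "yaw": -0.036},
  {"delta_pos": [-0.3, -0.88, 0], "yaw": -0.036},
  {"delta_pos": [-0.35, -0.85, 0], "yaw": -0.036},
])

```text
t: 6.95
tcp_pos: [0.5893, -0.1362, 0.0375]
tool_rot: [0.979, -0.191, -0.07, 0.033]
force: [0.5, 0.9, 0.3]
finger_gap: 0.0
```

```bash
python3 st.py
```

```text
6.95 [ 0.5893 -0.1362  0.0375] zax [-0.149 -0.038 -0.988] yaw -0.392 F [0.5 0.9 0.3] q [-0.365  0.782  1.493 -0.106  0.996  1.655] qd 0.152
```

Request:
send_rows([
  {"delta_pos": [-0.38, -0.83, 0], "yaw": -0.036},
  {"delta_pos": [-0.4, -0.82, 0], "yaw": -0.036},
  {"delta_pos": [-0.43, -0.8, 0], "yaw": -0.036},
  {"delta_pos": [-0.47, -0.78, 0], "yaw": -0.036},
  {"delta_pos": [-0.5, -0.76, 0], "yaw": -0.036},
])

```text
t: 7.58
tcp_pos: [0.5659, -0.1789, 0.0375]
tool_rot: [0.956, -0.284, -0.073, 0.026]
force: [-0.6, 1.0, -0.5]
finger_gap: 0.002
```

```bash
python3 st.py
```

```text
7.58 [ 0.5659 -0.1789  0.0375] zax [-0.153 -0.009 -0.988] yaw -0.584 F [-0.6  1.  -0.5] q [-0.454  0.773  1.518 -0.09   0.988  1.751] qd 0.152
```

Request:
send_rows([
  {"delta_pos": [-0.53, -0.74, 0], "yaw": -0.036},
  {"delta_pos": [-0.55, -0.72, 0], "yaw": -0.036},
  {"delta_pos": [-0.58, -0.7, 0], "yaw": -0.036},
  {"delta_pos": [-0.6, -0.68, 0], "yaw": -0.036},
  {"delta_pos": [-0.6, -0.66, 0], "yaw": 0},
  {"delta_pos": [0, 0, 4], "yaw": 0},
  {"delta_pos": [0, -4, 5], "yaw": 0},
  {"delta_pos": [0, -5, 3], "yaw": 0},
  {"delta_pos": [0, -5, 0], "yaw": 0},
  {"delta_pos": [0, 0, 0], "yaw": 0},
])

```text
t: 8.82
tcp_pos: [0.5317, -0.361, 0.1614]
tool_rot: [0.931, -0.357, -0.076, 0.021]
force: [0.4, 0.2, -0.3]
finger_gap: -0.001
```

Run:
```python
exec(open("st.py").read())
s=manip.snapshot("side");t=manip.snapshot("top");cv2.imwrite("pics/top3.png",t);cv2.imwrite("pics/side3.png",s)
cv2.imwrite("pics/cs3.png",crop("s",s,(295,145,380,212),9));cv2.imwrite("pics/ct3.png",crop("t",t,(310,140,430,250),5))
```

```text
8.82 [ 0.5317 -0.361   0.1614] zax [-0.156  0.015 -0.988] yaw -0.739 F [ 0.4  0.2 -0.3] q [-0.724  0.668  1.314 -0.096  1.288  1.613] qd 0.039
```

View pics/cs3.png

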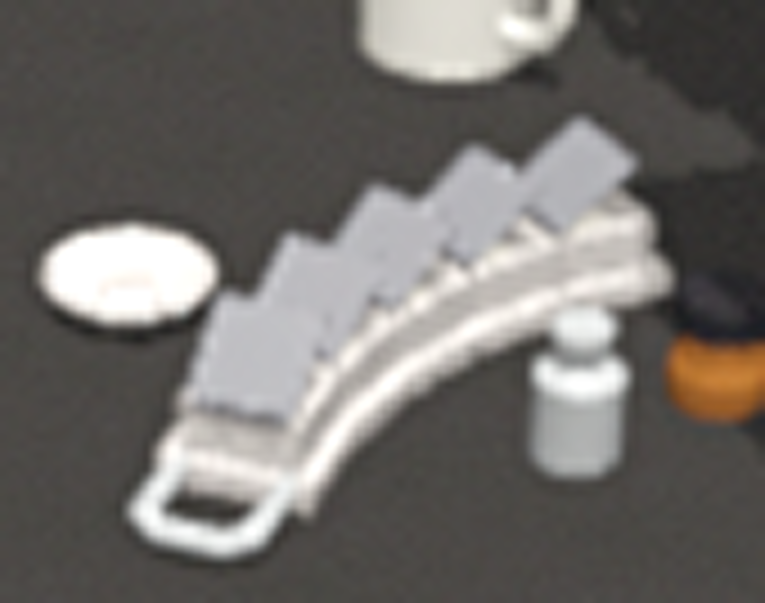

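View pics/ct3.png

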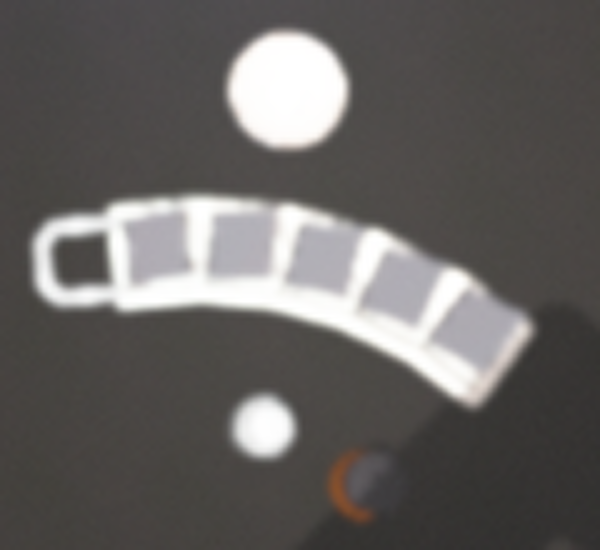

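All five lids are over in order, and the rack and bystanders haven't moved. In the side view, though, the free edges still look slightly raised. I'll compare the seen edge corners with predictions at several angles.

Run:
```python
from h import *
C=np.array([.359,-.0386]);a=-.256
def loc(i,t,r,z): # t tangential toward handle from cup centre, r radial
    f=a+(2-i)*.184;return [C[0]+(.25+r)*np.cos(f)-t*np.sin(f),C[1]+(.25+r)*np.sin(f)+t*np.cos(f),z]
for i in range(5):
    for A in (0,.1,.2,.3,.4):
        P=[loc(i,.02-.04*np.cos(A)+.0015*np.sin(A)*-1,r,.0315+.04*np.sin(A)+.0015) for r in(.0195,-.0195)]
        s=(px("side",P)+.5-[295,145])*9;t=(px("top",P)+.5-[310,140])*5
        print(i,A,"side out/in",s.round().astype(int).tolist(),"top",t.round().astype(int).tolist())
```

```text
0 0 side out/in [[226, 332], [328, 354]] top [[201, 207], [207, 277]]
0 0.1 side out/in [[226, 323], [329, 344]] top [[201, 206], [208, 276]]
0 0.2 side out/in [[226, 314], [328, 335]] top [[201, 205], [208, 275]]
0 0.3 side out/in [[225, 305], [328, 327]] top [[200, 204], [207, 275]]
0 0.4 side out/in [[224, 298], [327, 320]] top [[199, 203], [206, 274]]
1 0 side out/in [[297, 273], [389, 302]] top [[290, 214], [284, 284]]
1 0.1 side out/in [[298, 264], [389, 293]] top [[291, 213], [285, 283]]
1 0.2 side out/in [[297, 255], [389, 284]] top [[291, 212], [285, 282]]
1 0.3 side out/in [[296, 247], [388, 276]] top [[291, 211], [285, 281]]
1 0.4 side out/in [[294, 239], [386, 268]] top [[289, 210], [283, 280]]
2 0 side out/in [[384, 225], [463, 260]] top [[376, 237], [358, 305]]
2 0.1 side out/in [[384, 215], [464, 251]] top [[377, 237], [359, 304]]
2 0.2 side out/in [[384, 207], [463, 242]] top [[378, 235], [360, 303]]
2 0.3 side out/in [[383, 198], [462, 234]] top [[378, 234], [360, 302]]
2 0.4 side out/in [[381, 191], [461, 226]] top [[377, 233], [359, 301]]
3 0 side out/in [[484, 187], [550, 227]] top [[457, 276], [427, 339]]
3 0.1 side out/in [[484, 178], [550, 218]] top [[459, 275], [429, 338]]
3 0.2 side out/in [[484, 169], [550, 209]] top [[460, 274], [429, 337]]
3 0.3 side out/in [[482, 161], [549, 200]] top [[460, 273], [430, 336]]
3 0.4 side out/in [[480, 153], [547, 193]] top [[459, 271], [429, 334]]
4 0 side out/in [[593, 160], [646, 203]] top [[530, 329], [489, 385]]
4 0.1 side out/in [[594, 151], [646, 194]] top [[532, 328], [491, 384]]
4 0.2 side out/in [[594, 142], [646, 185]] top [[533, 327], [492, 384]]
4 0.3 side out/in [[592, 134], [645, 177]] top [[534, 325], [493, 382]]
4 0.4 side out/in [[590, 126], [643, 169]] top [[534, 324], [493, 380]]
```

Run:
```python
from h import *
P=np.array([.5965,.061,.0493]);z=np.array([-.088,-.13,-.988])
print([((px("side",[P-z*k])[0]+.5-[270,90])*4.5).round().tolist() for k in(0,.006,.012,.019)], "seen tip ~(190,447)")
```

```text
[[204.0, 466.0], [203.0, 459.0], [202.0, 451.0], [200.0, 443.0]] seen tip ~(190,447)
```

Request:
send_rows([
  {"delta_pos": [2.0, 6.0, 0], "yaw": 0.1},
  {"delta_pos": [2.0, 6.0, 0], "yaw": 0.14},
  {"delta_pos": [2.0, 6.0, 0], "yaw": 0.14},
  {"delta_pos": [1.5, 6.0, 0], "yaw": 0.14},
  {"delta_pos": [0.5, 5.7, 0], "yaw": 0.14},
  {"delta_pos": [0, 4.5, 0], "yaw": 0.14},
  {"delta_pos": [0, 0, 0], "yaw": 0},
])

```text
t: 9.8
tcp_pos: [0.6035, 0.0008, 0.1565]
tool_rot: [0.995, 0.052, -0.068, 0.047]
force: [-0.3, -0.1, 0.3]
finger_gap: -0.001
```

The seen tip sits about 12 mm higher than the TCP projection, so the real finger end is higher than the TCP suggests, which explains the lids stopping at about 0.45 rad. I'll touch down gently on lid 0 to feel the shut height.

Request:
send_rows([
  {"delta_pos": [0.2, -0.7, -3.5], "yaw": 0},
  {"delta_pos": [0.2, -0.7, -3.5], "yaw": 0},
  {"delta_pos": [0, 0, -3], "yaw": 0},
  {"delta_pos": [0, 0, -1.5], "yaw": 0},
  {"delta_pos": [0, 0, -0.4], "yaw": 0},
  {"delta_pos": [0, 0, -0.3], "yaw": 0},
  {"delta_pos": [0, 0, -0.2], "yaw": 0},
])

```text
t: 10.68
tcp_pos: [0.6054, -0.0109, 0.031]
tool_rot: [0.995, 0.054, -0.068, 0.048]
force: [-0.2, -0.5, -0.2]
finger_gap: -0.0
```

```bash
python3 st.py
```

```text
10.68 [ 0.6054 -0.0109  0.031 ] zax [-0.13  -0.102 -0.986] yaw 0.102 F [-0.2 -0.5 -0.2] q [-0.139  0.79   1.5   -0.144  0.972  1.412] qd 0.028
```

Request:
send_rows([
  {"delta_pos": [0, -0.2, -0.2], "yaw": 0},
  {"delta_pos": [0, -0.2, -0.2], "yaw": 0},
])

```text
t: 10.92
tcp_pos: [0.6065, -0.0151, 0.0282]
tool_rot: [0.995, 0.054, -0.066, 0.048]
force: [0.5, -0.9, -1.0]
finger_gap: 0.002
```

Request:
send_rows([
  {"delta_pos": [0, 0, -0.15], "yaw": 0},
])

```text
t: 11.05
tcp_pos: [0.6068, -0.0154, 0.0269]
tool_rot: [0.995, 0.054, -0.066, 0.048]
force: [-1.3, -0.5, 0.5]
finger_gap: -0.001
```

Request:
send_rows([
  {"delta_pos": [0, 0, -0.15], "yaw": 0},
])

```text
t: 11.18
tcp_pos: [0.6069, -0.0155, 0.0254]
tool_rot: [0.995, 0.054, -0.066, 0.048]
force: [-0.1, 0.5, -0.3]
finger_gap: -0.001
```

Request:
send_rows([
  {"delta_pos": [0, 0, -0.15], "yaw": 0},
])

```text
t: 11.3
tcp_pos: [0.607, -0.0155, 0.0239]
tool_rot: [0.995, 0.054, -0.066, 0.048]
force: [1.1, 0.7, -0.2]
finger_gap: 0.002
```

Request:
send_rows([
  {"delta_pos": [0, 0, -0.15], "yaw": 0},
])

```text
t: 11.42
tcp_pos: [0.607, -0.0155, 0.0223]
tool_rot: [0.995, 0.054, -0.066, 0.048]
force: [-0.7, 0.4, 0.6]
finger_gap: -0.004
```

Request:
send_rows([
  {"delta_pos": [0, 0, -0.1], "yaw": 0},
])

```text
t: 11.55
tcp_pos: [0.6069, -0.0155, 0.0211]
tool_rot: [0.995, 0.054, -0.066, 0.048]
force: [-0.0, 0.3, 0.8]
finger_gap: -0.0
```

Request:
send_rows([
  {"delta_pos": [0, 0, -0.1], "yaw": 0},
])

```text
t: 11.68
tcp_pos: [0.6069, -0.0154, 0.02]
tool_rot: [0.995, 0.054, -0.066, 0.048]
force: [-0.4, 0.2, 0.4]
finger_gap: 0.001
```

Run:
```python
exec(open("st.py").read())
s=manip.snapshot("side");cv2.imwrite("pics/cs4.png",crop("s",s,(285,120,390,212),7.5))
P=s0=manip.sense()["tcp_pos"];print(((px("side",[P])[0]+.5-[285,120])*7.5).round())
```

```text
11.68 [ 0.6069 -0.0154  0.02  ] zax [-0.126 -0.103 -0.987] yaw 0.102 F [-0.4  0.2  0.4] q [-0.146  0.807  1.502 -0.148  0.949  1.41 ] qd 0.015
[295. 518.]
```

View pics/cs4.png

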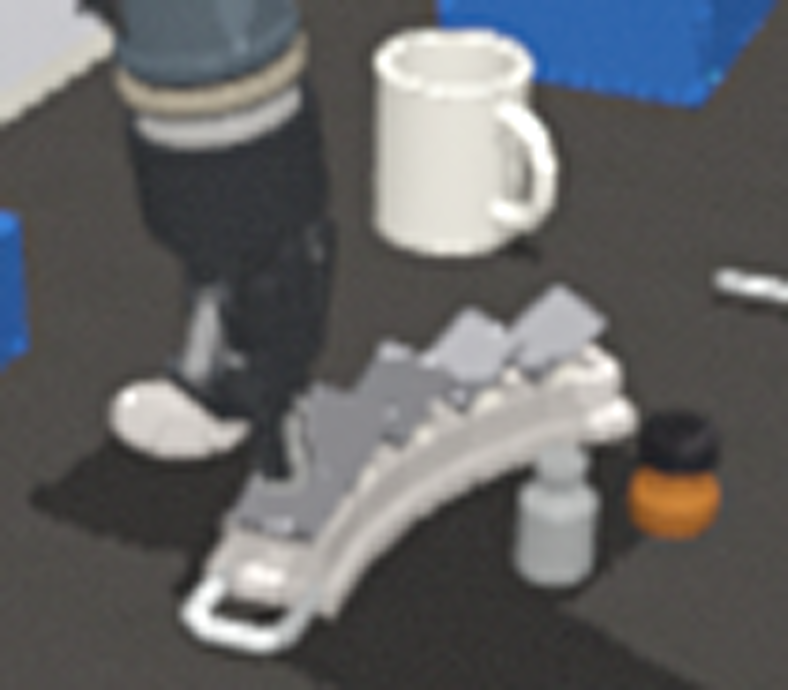

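The picture shows the finger on lid 0 at (285,480), with the lid nearly flat. I'll keep going down in 1 mm steps until a force appears.

Request:
send_rows([
  {"delta_pos": [0, 0, -0.1], "yaw": 0},
])

```text
t: 11.85
tcp_pos: [0.6069, -0.0154, 0.0189]
tool_rot: [0.995, 0.054, -0.066, 0.048]
force: [-0.4, -0.5, -0.9]
finger_gap: 0.003
```

Request:
send_rows([
  {"delta_pos": [0, 0, -0.1], "yaw": 0},
])

```text
t: 11.98
tcp_pos: [0.6069, -0.0154, 0.0178]
tool_rot: [0.995, 0.054, -0.066, 0.048]
force: [0.4, -0.6, 0.4]
finger_gap: 0.005
```

Request:
send_rows([
  {"delta_pos": [0, 0, -0.08], "yaw": 0},
])

```text
t: 12.1
tcp_pos: [0.6069, -0.0154, 0.0169]
tool_rot: [0.995, 0.054, -0.066, 0.048]
force: [0.1, -0.4, 0.2]
finger_gap: 0.0
```

Request:
send_rows([
  {"delta_pos": [0, 0, -0.08], "yaw": 0},
])

```text
t: 12.22
tcp_pos: [0.6069, -0.0154, 0.0161]
tool_rot: [0.995, 0.054, -0.066, 0.048]
force: [-1.2, -0.3, 0.8]
finger_gap: -0.002
```

Request:
send_rows([
  {"delta_pos": [0, 0, -0.08], "yaw": 0},
])

```text
t: 12.35
tcp_pos: [0.6069, -0.0155, 0.0153]
tool_rot: [0.995, 0.054, -0.066, 0.048]
force: [-0.6, -0.5, 0.3]
finger_gap: -0.004
```

Request:
send_rows([
  {"delta_pos": [0, 0, -0.08], "yaw": 0},
])

```text
t: 12.48
tcp_pos: [0.6069, -0.0155, 0.0144]
tool_rot: [0.995, 0.054, -0.066, 0.048]
force: [-1.0, -0.6, 0.5]
finger_gap: -0.0
```

Request:
send_rows([
  {"delta_pos": [0, 0, -0.08], "yaw": 0},
])

```text
t: 12.6
tcp_pos: [0.607, -0.0156, 0.0138]
tool_rot: [0.995, 0.054, -0.066, 0.048]
force: [-0.9, -0.6, 4.2]
finger_gap: -0.002
```

Request:
send_rows([
  {"delta_pos": [0, 0, -0.08], "yaw": 0},
])

```text
t: 12.72
tcp_pos: [0.607, -0.0156, 0.0136]
tool_rot: [0.995, 0.054, -0.066, 0.048]
force: [-1.1, 1.0, 6.8]
finger_gap: -0.0
```

Run:
```python
exec(open("st.py").read())
print(s["ft_torque"].round(2))
i=manip.snapshot("side");cv2.imwrite("pics/cs5.png",crop("s",i,(300,155,350,205),11))
```

```text
12.72 [ 0.607  -0.0156  0.0136] zax [-0.126 -0.103 -0.987] yaw 0.102 F [-1.1  1.   6.8] q [-0.146  0.816  1.503 -0.15   0.938  1.412] qd 0.003
[ 0.04  0.19 -0.01]
```

View pics/cs5.png

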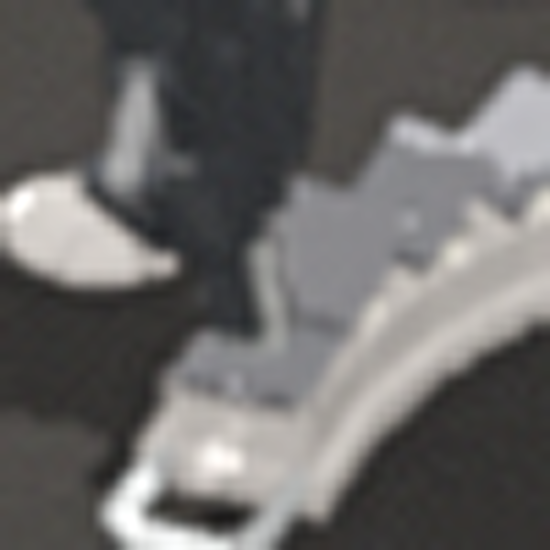

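The force rose to 4–7 N at a TCP z of about 0.0138, and the picture shows lid 0 flat under the finger (about 240,360). So the shut height is now known. I'll raise 2 mm and sweep the rest at that height.

Request:
send_rows([
  {"delta_pos": [0, 0, 0.25], "yaw": 0},
  {"delta_pos": [0.1, -0.9, 0], "yaw": -0.035},
  {"delta_pos": [0.07, -0.9, 0], "yaw": -0.035},
  {"delta_pos": [0.02, -0.9, 0], "yaw": -0.035},
])

```text
t: 13.28
tcp_pos: [0.609, -0.0435, 0.0159]
tool_rot: [0.997, -0.001, -0.068, 0.044]
force: [-0.2, 0.3, 0.6]
finger_gap: -0.003
```

Request:
send_rows([
  {"delta_pos": [-0.05, -0.9, 0], "yaw": -0.038},
  {"delta_pos": [-0.06, -0.9, 0], "yaw": -0.038},
  {"delta_pos": [-0.1, -0.9, 0], "yaw": -0.038},
])

```text
t: 13.65
tcp_pos: [0.6067, -0.0734, 0.0156]
tool_rot: [0.995, -0.063, -0.071, 0.04]
force: [0.3, 0.3, 0.6]
finger_gap: 0.0
```

Request:
send_rows([
  {"delta_pos": [-0.13, -0.9, 0], "yaw": -0.038},
  {"delta_pos": [-0.16, -0.9, 0], "yaw": -0.038},
  {"delta_pos": [-0.2, -0.9, 0], "yaw": -0.038},
])

```text
t: 14.02
tcp_pos: [0.6015, -0.1023, 0.0156]
tool_rot: [0.989, -0.124, -0.073, 0.036]
force: [-0.6, 0.5, 0.2]
finger_gap: 0.004
```

Request:
send_rows([
  {"delta_pos": [-0.23, -0.9, 0], "yaw": -0.037},
  {"delta_pos": [-0.27, -0.88, 0], "yaw": -0.037},
  {"delta_pos": [-0.3, -0.88, 0], "yaw": -0.037},
])

```text
t: 14.4
tcp_pos: [0.5929, -0.1307, 0.0156]
tool_rot: [0.98, -0.182, -0.075, 0.031]
force: [0.7, -0.6, 1.4]
finger_gap: -0.001
```

Request:
send_rows([
  {"delta_pos": [-0.33, -0.86, 0], "yaw": -0.037},
  {"delta_pos": [-0.36, -0.84, 0], "yaw": -0.037},
  {"delta_pos": [-0.4, -0.82, 0], "yaw": -0.037},
])

```text
t: 14.78
tcp_pos: [0.5812, -0.1578, 0.0157]
tool_rot: [0.967, -0.24, -0.077, 0.027]
force: [-0.3, -1.6, -0.2]
finger_gap: 0.0
```

Request:
send_rows([
  {"delta_pos": [-0.43, -0.81, 0], "yaw": -0.037},
  {"delta_pos": [-0.46, -0.79, 0], "yaw": -0.037},
  {"delta_pos": [-0.49, -0.77, 0], "yaw": -0.037},
])

```text
t: 15.15
tcp_pos: [0.5665, -0.1831, 0.0157]
tool_rot: [0.951, -0.297, -0.078, 0.022]
force: [0.4, 0.5, 0.5]
finger_gap: -0.002
```

Request:
send_rows([
  {"delta_pos": [-0.62, -0.72, 0], "yaw": -0.036},
  {"delta_pos": [-0.65, -0.7, 0], "yaw": -0.036},
  {"delta_pos": [-0.65, -0.68, 0], "yaw": -0.036},
  {"delta_pos": [-0.6, -0.66, 0], "yaw": 0},
  {"delta_pos": [0, 0, 3], "yaw": 0},
  {"delta_pos": [0, 0, 5], "yaw": 0},
  {"delta_pos": [0, -5, 4], "yaw": 0},
  {"delta_pos": [0, -5, 2], "yaw": 0},
  {"delta_pos": [0, -5, 0], "yaw": 0},
  {"delta_pos": [0, 0, 0], "yaw": 0},
])

```text
t: 16.4
tcp_pos: [0.535, -0.367, 0.1597]
tool_rot: [0.932, -0.352, -0.081, 0.018]
force: [0.2, 0.9, -0.1]
finger_gap: -0.0
```

Run:
```python
exec(open("st.py").read())
s=manip.snapshot("side");t=manip.snapshot("top");cv2.imwrite("pics/top5.png",t);cv2.imwrite("pics/side5.png",s)
A=crop("s",s,(295,145,380,212),6);B=crop("t",t,(310,140,395+15,225),3)
cv2.imwrite("pics/fin.png",crop("s",s,(295,145,380,212),9))
a0=cv2.imread("pics/top0.png")
for n,im in(("0",a0),("5",t)):
    g=cv2.cvtColor(im,cv2.COLOR_BGR2GRAY);m=(g>110).astype(np.uint8);k,l,st,c=cv2.connectedComponentsWithStats(m)
    print(n,[(st[i,:4].tolist(),c[i].round(1).tolist()) for i in range(1,k) if st[i,4]>20 and 300<c[i][0]<480 and 140<c[i][1]<250])
```

```text
16.4 [ 0.535  -0.367   0.1597] zax [-0.164  0.023 -0.986] yaw -0.727 F [ 0.2  0.9 -0.1] q [-0.728  0.683  1.288 -0.095  1.311  1.595] qd 0.046
0 [([445, 143, 41, 43], [464.5, 161.7]), ([355, 146, 25, 24], [367.0, 157.6]), ([316, 178, 102, 44], [368.6, 195.7]), ([452, 217, 10, 61], [456.4, 245.9]), ([356, 218, 14, 14], [362.2, 224.9])]
5 [([445, 143, 41, 43], [464.5, 161.7]), ([355, 146, 25, 24], [367.0, 157.6]), ([316, 178, 101, 44], [368.0, 195.5]), ([356, 218, 14, 14], [362.2, 224.9]), ([452, 218, 5, 15], [454.0, 224.4])]
```

View pics/fin.png

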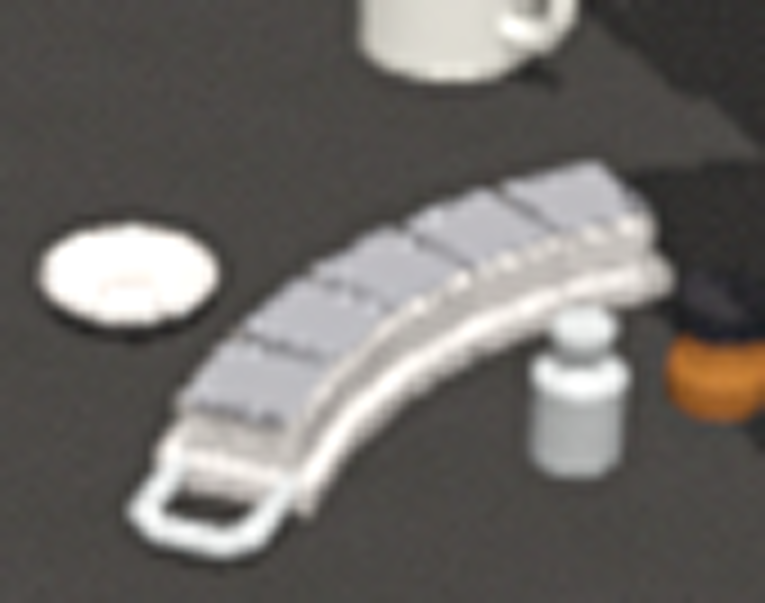

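All five lids lie flat. The free-edge corners, such as lid 4 at (598,163) and lid 3 at (487,190), match the predictions for 0 rad to within a few pixels. The outlines of the rack and the other things I could compare are unchanged.

```bash
python3 -c "
from station import manip
print(manip.sign_off())"
```

```text
the job is handed in; nothing more can be done
None
```

I swept the shut fingers along the rack from the handle end and all five lids are now shut. It took two passes and about 16.4 s of the 35 s allowed; the sign-off gave no verdict.

- **First pass:** this tipped the lids over in order but left them about 0.4–0.5 rad open. The real finger ends sat well above the reported TCP: about 12 mm by picture, nearer 19 mm by touch. The tool had also tilted about 9° during the first fast move.
- **Second pass:** I touched down on lid 0 until it pushed back, which read 6.8 N at most. I then swept again 2 mm higher, with readings under 2 N.

**Last checks:**
- In the side view the free-edge corners I compared (lids 1–4) match the positions for 0 rad to within a few pixels. Lid 0 looks flat by eye.
- In the top view the rack outline moved by less than 1 px, and the dish, weight and mug did not move.
- The screwdriver's outline was partly in the arm's shadow, so only its tip could be compared.
- The jar was seen in place in the last pictures but not measured.
- The bottle and carton were not measured again; the arm never went near them.
- The arm is clear of everything.

**What I could not confirm:** the first-pass angles were close to the 0.5 rad limit for the ordered steps. I cannot tell whether each lid counted in its turn on the first pass or the second. Both passes went in the same order.

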